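# Open the roaster's air bleed by one hole with the exhaust thermometer in

## Task

Lift the dial thermometer out of the plywood holder and lower it (do not drop it) stem first into the brass port on top of the exhaust pipe until its nut sits on the port, then let go of it. Then pull up the black lock knob of the sliding air-bleed sleeve, slide the sleeve along the pipe to the next hole of the locking bar, away from the thermometer, and let the pin go fully home in that hole. Finish still gripping the knob with the pin home, so that it stays locked while I tighten the sleeve's clamp, and leave the trier, bowl, jar and timer where they are.

Things in the scene. Friction and masses are not known exactly. Their poses are not given: they have to be found in the camera images.
- thermo_dial (a point): Centre of the head of the loose dial thermometer (0.11 kg) that hangs upright in one hole of the holder: steel disc, 44 mm diameter, 16 mm thick, white dial on top, vertical rim to grip; z up out of the dial. Below it a steel nut 15 mm tall, 21 mm wide, then a round-ended 6 mm stem 80 mm long. Nut's underside 23 mm, stem's tip 103 mm below this point.
- thermo_nut (a point): Centre of the underside of the thermometer's nut, 23 mm below the head's centre on its axis; the 80 mm stem starts here. This face rests on the holder now and must come to rest on the port.
- holder: Fixed plywood tool holder, 160 mm along its x, 70 mm along its y (60 at the top), 95 mm high; origin at the centre of its underside, z up. Two 8 mm holes in its 12 mm thick top board, at x = -45 and +45 mm on the centre line, open air below: the thermometer hangs in one, the trier in the other (which is which changes).
- port_mouth (a point): Centre of the mouth of the brass thermometer port: upright boss, 28 mm diameter, its flat top here, 155 mm above the bench and 27 mm above the top of the exhaust pipe. Vertical bore 9 mm with a 2 mm countersink, deep enough for the whole stem. Axes as exhaust.
- exhaust: Fixed exhaust unit on a 130 x 660 mm base plate; origin on the bench under the pipe's axis, z up, own y along the pipe (76 mm diameter, axis 90 mm high). Along own y: chaff can at +270 mm (158 mm diameter, 196 mm high), port at +110, sleeve with knob at -60 as found, elbow down into the bench at -236 mm.
- lock_bar: Fixed steel locking bar over the pipe and the sleeve, 250 x 30 x 8 mm, long along its own y (as exhaust), z up; origin at the centre of its underside, 144 mm above the bench. Five upright 10 mm holes at y = +60, +30, 0, -30 and -60 mm; the pin is in the middle one as found, and must go to the one at -30.
- knob (a point): Centre of the black lock knob on the sleeve, for gripping: upright, 28 mm diameter (21 mm in its lowest 4 mm), 24 mm tall, its middle 191 mm above the bench with the pin home. Under it a 21 mm wide guide, 18 mm tall, on the sleeve's bracket (42 mm across the pipe, 36 along it), whose top is 32 mm below this point. It moves up and down, and along the pipe with the sleeve.
- plunger (a joint): Lift of the knob and its 8 mm pin, m: 0 = pin home, 7.5 mm deep in a hole of the bar; about 0.0075 = the pin's round end rests on the bar between two holes; 0.012 = upper stop. A spring pushes it down: 5 N at 0, about 10 N at the upper stop.
- sleeve (a joint): Travel of the sleeve (82 mm tube, 90 mm long) along the pipe, m: 0 as found, pin in the bar's middle hole; positive towards the unit's own -y, away from the port. Next hole that way 0.030, then 0.060; -0.030 the other way. Pin home: 1 mm of play. Pin up: slides with 2 N of friction when the knob is moved. The pin drops in by its spring within about 2 mm of a hole.
- trier_handle (a point): Middle of the turned wooden handle (24 mm diameter, 66 mm tall) of the trier (sample spoon) that stands in the other hole of the holder; leave it.
- bowl_mid (a point): Middle of a loose white cupping bowl, 90 mm wide, 55 mm high; leave it.
- jar_mid (a point): Middle of a loose glass sample jar, 72 mm diameter, 100 mm high; leave it.
- timer_mid (a point): Middle of a loose white timer lying flat, 60 x 66 x 18 mm; leave it.
Not all that is in view belongs to the job. Of the things that look like the part that bears thermo_dial, the smallest one is meant.

How it is judged:
By the outcome, as a careful person would: the job done as asked, in the order asked, and still so for the second after the job is handed in, while the arm keeps its last pose, push and grip.
It also fails if it takes over 64 s, if anything falls off the work surface, if the arm or the gripper's body presses on something with over 40 N, if the wrist force passes 120 N, or if a joint passes its speed limit or range.

## Robot

A 6-joint arm with a two-finger parallel gripper is mounted at the origin on the work surface. World frame = base frame: x ahead of the robot, y to its left, z up, the work surface at z = 0. Lengths are in m, angles in rad, forces in N, time in s.
With the tool pointing down it reaches from about 0.325 to 0.9 m from the base axis. Payload 6.1 kg.
Tool frame: the origin (TCP) lies midway between the tips of the shut fingers; the grasp point (between the pads) lies 19 mm behind it; z points along the fingers, y is the line along which they close (so a half turn about z gives the same grasp; the last joint's range is limited). The gripper opens to 87 mm and grips with 3 to 60 N. Pads are 19 mm wide; open, the fingers measure 117 mm over their backs; the gripper's body (75 mm by 190 mm) begins 51 mm behind the grasp point.
Start: joints at [-1.468, 0.22, 1.526, -0, 1.395, -0.126], TCP at [0.142, -0.609, 0.223] pointing down, gripper open.
Joint ranges: [-2.98, 2.98], [-0.91, 2.08], [0.09, 2.57], [-1.24, 4.39], [0.2, 2.65], [-2.68, 2.68]. Speed limits (rad/s): [2.57, 2.57, 3.01, 3.14, 3.14, 3.14].

## Interface

Orientations are given as [roll, pitch, yaw] about the fixed x, y, z axes, in that order (R = Rz(yaw) Ry(pitch) Rx(roll)).
In Python, from station import manip gives the robot as it stands.
- The arm moves only by the tool carry_out, never from a script. Its arguments are lists of equal length, an entry for each row: "rotation": the turn, a rotation vector about the tool's x, y, z in degrees, a list of three; "travel": the shift along the tool's x, y, z in cm, a list of three; "fingers": the opening, from 0 (shut) to 1 (fully open). A call has 1 to 8 rows; each row is the pose to reach, as a shift and turn from the pose commanded when the call began, along the tool's axes at that moment; what a row does not reach only later rows make up. A row lasts 1/12 s, in which the tool goes at most 41.7 mm and 7.16 degrees, less where a joint would pass 70% of its speed; a pose out of reach is approached as far as the arm can. A call with a gripper value outside its range is refused whole. The fingers move at their own pace and stop on an object; "squeeze" is the grip in N (left out, the last holds). Time passes only in rows, so rows that repeat a pose let the fingers close. It gives the time, the measured TCP pose, the force, the opening and the grip force at its end, in the units of the state.
- manip.get_obs(): the state, without advancing time (a new reading comes with each control period).
- manip.snapshot(name): name is "side" or "top" or "wrist"; returns a dict with "image" (420x560x3 uint8, red, green, blue), "fov_y" (degrees; the focal length in pixels is half the picture's height over the tangent of half this angle, whatever the lens; pixels are square), "cx", "cy" (the principal point, pixels), "world_from_camera" (4x4, takes a point from camera to world coordinates); the wrist camera has in their place "hand_eye" (4x4, takes a point from camera to tool coordinates, whose origin is the TCP and whose axes are the flange's). Camera axes: x right, y up, looking along -z (the intrinsics and any distortion apply to the point x, -y, -z); pixel columns grow to the right and rows downward; lengths in m; the calibration is good to about 2 mm. A picture is of the moment at which its call begins: read the wrist's pose just before it. There is no depth.
- manip.sign_off(): hands the job in; it is judged then, once.
Trained networks look in the newest picture that a camera, given by its name, has taken for a name from the list of things; names that differ only in an ending like _2 or _b are one class to them, and where a whole thing is asked for, a point or a joint stands for the part that bears it (a point fixed in the world has none). Each returns a list of dicts, best first, with "conf" (0 to 1); they miss things now and then, are a little off and sometimes report something else, mostly with a low value. They report only what shows in the picture. A call takes as long as a camera call. They do not tell look-alikes from the thing itself.
- manip.recognise(camera, query): "centre" ([x, y, z] in m, in world coordinates, good to about 4 mm: the middle of the surface that is visible of it).
- manip.cut_out(camera, query): "mask" (420x560 bool, what is visible of it).
- manip.place_of(camera, query): "centre" ([x, y, z] in m, in world coordinates, good to about 4 mm: a listed point, or the origin of a listed thing).
The state is a dict: "time": time; "joint_pos": joint angles; "qd": joint speeds; "effort": joint torques, N m; "eef_pos": TCP position; "orientation": TCP orientation; "wrist_force": force on the tool from outside, world axes, zero at the start; "torque": the same for the moment, N m; "gripper_width": finger opening in m; "grasp_force": force on a finger pad.
Only numpy, scipy, OpenCV 4.12 (cv2) and the standard library are available. Lean on these libraries where they do the work, as an engineer would, in place of code of your own. Each camera call takes 0.05 s, during which the arm holds its last target. There are 200 camera calls.

## Working session

There is one attempt and no reset: what is moved stays moved. The work goes in short steps, Python scripts to look and compute and a tool call to move; the robot and the scene stay as the last step left them, time stands still between calls to the robot, and variables do not carry over. Pictures are saved under pics/ and viewed, at most 10 in all, crops included, and the job is handed in when it is done.

Besides the shell and the picture viewer there is one more tool, called after "Request:" by a JSON object that holds its "op" and its "data", one argument or row to a line. carry_out: Moves the arm, as the interface text tells. Its arguments: {"type":"object","properties":{"rotation":{"type":"array"},"travel":{"type":"array"},"fingers":{"type":"array"},"squeeze":{"type":"number"}},"required":["rotation","travel","fingers"]}

```bash
mkdir -p pics
cat > h.py <<'E'
import numpy as np, cv2
from scipy.spatial.transform import Rotation as R
from station import manip
def snap(n,f=None):
    s=manip.snapshot(n)
    if f: cv2.imwrite('pics/'+f,cv2.cvtColor(s['image'],cv2.COLOR_RGB2BGR))
    return s
E
python3 - <<'E'
from h import *
o=manip.get_obs(); print({k:np.round(v,3).tolist() for k,v in o.items()})
for c in ['top','side']:
    s=snap(c,c+'1.png'); print(c,[ (k,np.round(v,4).tolist() if not isinstance(v,dict) else v) for k,v in s.items() if k!='image'])
    for q in ['thermo_dial','thermo_nut','holder','port_mouth','exhaust','lock_bar','knob','trier_handle','bowl_mid','jar_mid','timer_mid']:
        print(c,q,[(np.round(d['centre'],4).tolist(),round(d['conf'],2)) for d in manip.place_of(c,q)[:4]])
print(manip.get_obs()['time'])
E
```

```text
{'time': 0.0, 'joint_pos': [-1.468, 0.221, 1.528, -0.0, 1.395, -0.126], 'qd': [-0.001, 0.0, 0.0, 0.002, 0.001, 0.001], 'effort': [0.0, -49.461, -38.738, 0.07, 0.057, -0.0], 'eef_pos': [0.142, -0.608, 0.221], 'orientation': [-3.14, -0.0, 0.229], 'wrist_force': [-0.759, 0.293, 0.554], 'torque': [0.033, -0.023, 0.054], 'grasp_force': 0.0, 'gripper_width': 0.087}
top [('fov_y', 46.3261), ('cx', 281.0781), ('cy', 208.4663), ('world_from_camera', [[0.0022, 0.9847, -0.1741, 0.372], [-0.9998, 0.0059, 0.0203, -0.1044], [0.021, 0.174, 0.9845, 1.2836], [0.0, 0.0, 0.0, 1.0]])]
top thermo_dial [([0.4987, -0.2257, 0.1446], 0.96), ([0.3353, -0.2481, 0.1482], 0.72), ([0.4211, -0.3216, 0.1158], 0.53)]
top thermo_nut [([0.3289, -0.2473, 0.1141], 0.93), ([0.502, -0.2283, 0.11], 0.62), ([0.4164, -0.3228, 0.0945], 0.58), ([0.5858, 0.0688, 0.1851], 0.56)]
top holder [([0.4642, -0.3234, 0.0025], 0.67), ([0.5804, 0.0705, 0.1459], 0.64), ([0.707, -0.2975, 0.0498], 0.25)]
top port_mouth [([0.5536, 0.2356, 0.1565], 0.87)]
top exhaust [([0.5759, 0.1312, 0.0023], 0.82), ([0.4672, -0.3223, 0.0015], 0.38), ([0.421
[... 647 characters left out ...]
[0.5, -0.2287, 0.1462], 0.62)]
side thermo_nut [([0.3309, -0.2497, 0.1122], 0.9), ([0.5001, -0.2276, 0.1164], 0.75), ([0.4207, -0.3253, 0.096], 0.57)]
side holder [([0.4656, -0.3264, 0.0009], 0.58), ([0.4197, -0.3224, 0.1162], 0.28)]
side port_mouth [([0.5508, 0.2368, 0.1554], 0.91)]
side exhaust [([0.569, 0.1285, -0.0006], 0.83)]
side lock_bar [([0.5801, 0.0681, 0.144], 0.92)]
side knob [([0.5797, 0.0718, 0.1903], 0.58)]
side trier_handle [([0.5083, -0.3212, 0.1382], 0.75)]
side bowl_mid [([0.5663, -0.4893, 0.0274], 0.84)]
side jar_mid [([0.4217, -0.3261, 0.0957], 0.67), ([0.7034, -0.2997, 0.0488], 0.66)]
side timer_mid [([0.7733, 0.0924, 0.0096], 0.59), ([0.5805, 0.0709, 0.1929], 0.5)]
1.2
```

View pics/top1.png

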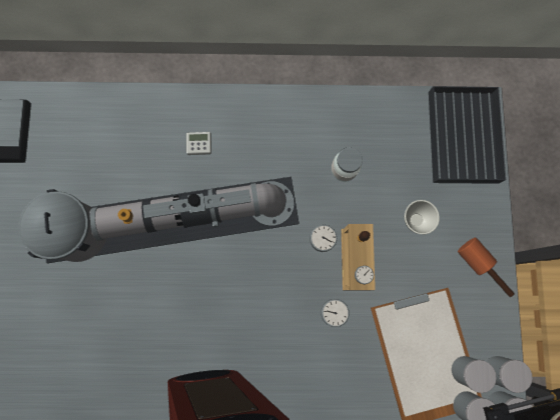

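View pics/side1.png

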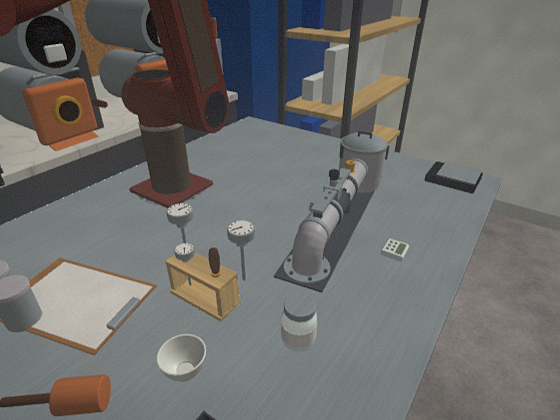

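The top and side views show the small dial in the holder: at (364,275) in the top view and (184,252) in the side view. It's about 0.420, -0.322, 0.118 in world coordinates, with the trier at +x. Two larger look-alikes stand beside the holder. I'll move over the small dial and measure again with the wrist camera.

Request:
{"op": "carry_out", "data": {
  "rotation": [
    [0,0,6],
    [0,0,13.1],
    [0,0,13.1],
    [0,0,13.1],
    [0,0,13.1],
    [0,0,13.1],
    [0,0,13.1],
    [0,0,13.1]
  ],
  "travel": [
    [3,-2,-3],
    [33.6,-21.6,-4],
    [33.6,-21.6,-4],
    [33.6,-21.6,-4],
    [33.6,-21.6,-4],
    [33.6,-21.6,-4],
    [33.6,-21.6,-4],
    [33.6,-21.6,-4]
  ],
  "fingers": [1,1,1,1,1,1,1,1]
}}

```text
time: 1.87
eef_pos: [0.3681, -0.3749, 0.2601]
orientation: [3.141, -0.0, -0.0]
wrist_force: [1.0, 0.0, -0.2]
gripper_width: 0.087
grasp_force: 0.0
```

```bash
cat >> h.py <<'E'
def pose():
    o=manip.get_obs(); return np.array(o['eef_pos']),R.from_euler('xyz',o['orientation'])
def go(p,yaw):
    P,Q=pose(); T=R.from_euler('xyz',[np.pi,0,yaw])
    print('travel cm',np.round(100*Q.inv().apply(np.array(p)-P),2),'rot deg',np.round(np.degrees((Q.inv()*T).as_rotvec()),2))
def st():
    o=manip.get_obs(); print({k:np.round(o[k],4).tolist() for k in ['time','joint_pos','eef_pos','orientation','wrist_force','gripper_width','grasp_force']})
E
python3 - <<'E'
from h import *
st(); go([.42,-.322,.26],0)
E
```

```text
{'time': 1.8667, 'joint_pos': [-0.9448, -0.0433, 1.7377, 0.0, 1.4465, 0.6261], 'eef_pos': [0.3681, -0.3749, 0.2601], 'orientation': [3.141, -0.0004, -0.0002], 'wrist_force': [1.0479, 0.0001, -0.2281], 'gripper_width': 0.087, 'grasp_force': 0.0}
travel cm [ 5.19 -5.29  0.01] rot deg [ 0.03 -0.03 -0.01]
```

Request:
{"op": "carry_out", "data": {
  "rotation": [
    [0,0,0],
    [0,0,0],
    [0,0,0],
    [0,0,0]
  ],
  "travel": [
    [4,-3,0],
    [4,-5.2,0],
    [4,-5.2,0],
    [4,-5.2,0]
  ],
  "fingers": [1,1,1,1]
}}

```text
time: 2.2
eef_pos: [0.4077, -0.3233, 0.2599]
orientation: [3.141, -0.0, 0.003]
wrist_force: [0.3, -0.1, 0.5]
gripper_width: 0.0872
grasp_force: 0.0
```

```bash
cat >> h.py <<'E'
def wrist(f=None):
    P,Q=pose(); s=snap('wrist',f); M=np.eye(4); M[:3,:3]=Q.as_matrix(); M[:3,3]=P
    s['world_from_camera']=M@np.array(s['hand_eye']); return s
def ray(s,u,v):
    f=s['image'].shape[0]/2/np.tan(np.radians(s['fov_y']/2)); W=np.array(s['world_from_camera'])
    d=np.array([(u-s['cx'])/f,-(v-s['cy'])/f,-1.]); return W[:3,3],W[:3,:3]@d
def atz(s,u,v,z):
    c,d=ray(s,u,v); return c+d*(z-c[2])/d[2]
def proj(s,p):
    W=np.array(s['world_from_camera']); q=W[:3,:3].T@(np.array(p)-W[:3,3]); f=s['image'].shape[0]/2/np.tan(np.radians(s['fov_y']/2))
    return s['cx']-f*q[0]/q[2], s['cy']+f*q[1]/q[2]
E
python3 - <<'E'
from h import *
st(); s=wrist('w1.png'); print({k:(np.round(v,3).tolist() if not isinstance(v,(dict,str)) else v) for k,v in s.items() if k!='image'})
for q in ['thermo_dial','holder','thermo_nut','trier_handle']: print(q,[(np.round(d['centre'],4).tolist(),round(d['conf'],2)) for d in manip.place_of('wrist',q)[:4]])
print(proj(s,[.42,-.322,.118]))
E
```

```text
{'time': 2.2, 'joint_pos': [-0.822, -0.0555, 1.7497, -0.0003, 1.447, 0.7455], 'eef_pos': [0.4077, -0.3233, 0.2599], 'orientation': [3.1412, -0.0, 0.0034], 'wrist_force': [0.2957, -0.0756, 0.5263], 'gripper_width': 0.0872, 'grasp_force': 0.0}
{'fov_y': 59.412, 'cx': 280.796, 'cy': 205.929, 'hand_eye': [[-0.001, 0.96, 0.28, 0.076], [1.0, 0.0, 0.001, 0.001], [0.001, 0.28, -0.96, -0.162], [0.0, 0.0, 0.0, 1.0]], 'world_from_camera': [[0.003, 0.96, 0.28, 0.484], [-1.0, 0.003, 0.001, -0.324], [-0.0, -0.28, 0.96, 0.422], [0.0, 0.0, 0.0, 1.0]]}
thermo_dial [([0.3339, -0.2537, 0.1487], 0.94), ([0.4988, -0.2225, 0.1456], 0.67), ([0.4206, -0.3235, 0.1159], 0.64)]
holder [([0.4652, -0.3255, 0.0025], 0.86)]
thermo_nut [([0.4161, -0.3278, 0.0975], 0.75)]
trier_handle [([0.5106, -0.3264, 0.1369], 0.96)]
(np.float64(278.61084426314136), np.float64(177.773473003819))
```

View pics/w1.png

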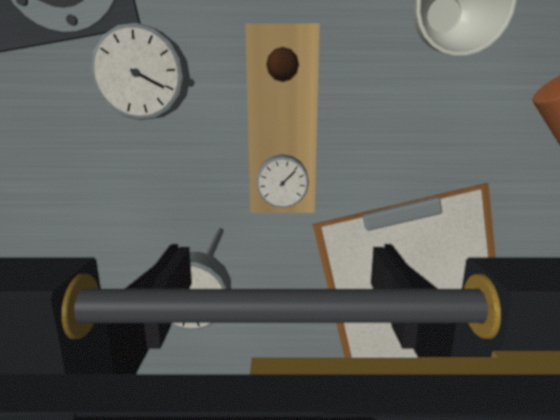

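The wrist view shows the small dial at about (283,182) and the trier handle at (282,64). I'll refine the position with masks from all three cameras.

Run:
```python
from h import *
s=wrist()
rs=[]
for c,ss in (('wrist',s),('top',snap('top')),('side',snap('side'))):
    u0,v0=proj(ss,[.42,-.322,.12])
    for d in manip.cut_out(c,'thermo_dial'):
        m=d['mask'].astype(np.uint8); ys,xs=np.nonzero(m); 
        if abs(xs.mean()-u0)+abs(ys.mean()-v0)>25: continue
        x,y,w,h=cv2.boundingRect(m)
        print(c,round(d['conf'],2),len(xs),(x,y,w,h),xs.mean(),ys.mean())
        print('  bbox centre at top z .126',atz(ss,x+w/2-.5,y+h/2-.5,.126),' centroid z .122',atz(ss,xs.mean(),ys.mean(),.122))
# bright-dial in wrist
g=cv2.cvtColor(s['image'],cv2.COLOR_RGB2GRAY)
cir=cv2.HoughCircles(g[130:230,230:340],cv2.HOUGH_GRADIENT,1,50,param1=100,param2=15,minRadius=18,maxRadius=34)
print(cir+np.array([230,130,0]) if cir is not None else None)
for c in (cir[0] if cir is not None else []): print(atz(s,c[0]+230,c[1]+130,.126))
```

```text
wrist 0.56 2204 (253, 152, 53, 54) 278.85480943738656 178.84709618874774
  bbox centre at top z .126 [ 0.41980122 -0.32471026  0.126     ]  centroid z .122 [ 0.41865749 -0.32456497  0.122     ]
side 0.66 263 (175, 243, 19, 18) 184.21292775665398 251.25475285171103
  bbox centre at top z .126 [ 0.42282533 -0.33058398  0.126     ]  centroid z .122 [ 0.41846561 -0.32644656  0.122     ]
[[[280.5        178.5         25.20000076]]]
[ 0.4197985  -0.32593974  0.126     ]
```

Run:
```python
from h import *
st(); go([.4195,-.325,.102],0)
```

```text
{'time': 2.75, 'joint_pos': [-0.8255, -0.0543, 1.7491, -0.0, 1.447, 0.7459], 'eef_pos': [0.4068, -0.3249, 0.2597], 'orientation': [-3.1415, 0.0001, -0.0006], 'wrist_force': [-0.2178, 0.076, 0.7041], 'gripper_width': 0.0871, 'grasp_force': 0.0}
travel cm [1.280e+00 1.000e-02 1.577e+01] rot deg [-0.    0.01 -0.04]
```

Request:
{"op": "carry_out", "data": {
  "rotation": [
    [0,0,0],
    [0,0,0],
    [0,0,0],
    [0,0,0],
    [0,0,0],
    [0,0,0],
    [0,0,0],
    [0,0,0]
  ],
  "travel": [
    [1.28,0,2],
    [1.28,0,5],
    [1.28,0,8],
    [1.28,0,10],
    [1.28,0,12],
    [1.28,0,13],
    [1.28,0,13.5],
    [1.28,0,13.5]
  ],
  "fingers": [1,1,1,1,1,1,1,1]
}}

```text
time: 3.42
eef_pos: [0.4194, -0.3242, 0.124]
orientation: [-3.14, 0.001, 0.0]
wrist_force: [0.2, 0.9, 0.3]
gripper_width: 0.0872
grasp_force: 0.0
```

Run:
```python
from h import *
s=wrist('w2.png');st(); go([.4195,-.325,.102],0)
for q in ['thermo_dial']: print(q,[(np.round(d['centre'],4).tolist(),round(d['conf'],2)) for d in manip.place_of('wrist',q)[:4]])
for d in manip.cut_out('wrist','thermo_dial'):
    m=d['mask'].astype(np.uint8); x,y,w,h=cv2.boundingRect(m); print(x,y,w,h,m.sum(),atz(s,x+w/2-.5,y+h/2-.5,.126))
```

```text
{'time': 3.4667, 'joint_pos': [-0.8069, 0.0888, 1.8648, 0.0, 1.1877, 0.7639], 'eef_pos': [0.42, -0.3248, 0.1252], 'orientation': [3.1414, -0.0002, 0.0001], 'wrist_force': [0.8365, -0.6712, 0.0405], 'gripper_width': 0.0875, 'grasp_force': 0.0}
travel cm [-0.05  0.02  2.32] rot deg [ 0.01 -0.01  0.  ]
thermo_dial [([0.4179, -0.3266, 0.1162], 0.86)]
156 323 33 51 700 [ 0.3733502  -0.26915958  0.126     ]
0 0 152 175 15575 [ 0.50035699 -0.23978804  0.126     ]
235 216 92 72 5438 [ 0.42669246 -0.32465899  0.126     ]
```

View pics/w2.png

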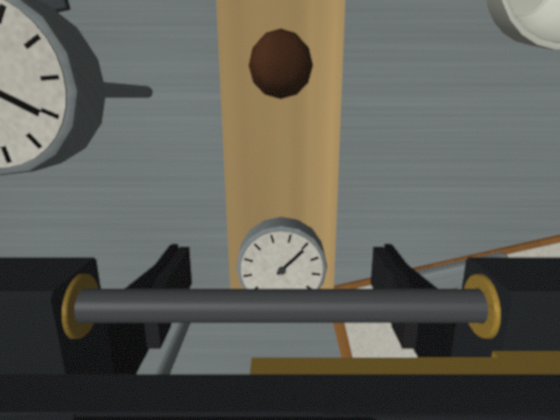

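The dial is centred between the fingers; its needle hub is at about (281,268), which gives x ≈ 0.419. I'll descend the remaining 23 mm and close.

Request:
{"op": "carry_out", "data": {
  "rotation": [
    [0,0,0],
    [0,0,0],
    [0,0,0],
    [0,0,0],
    [0,0,0],
    [0,0,0],
    [0,0,0],
    [0,0,0]
  ],
  "travel": [
    [-0.05,0,1],
    [-0.05,0,1.8],
    [-0.05,0,2.3],
    [-0.05,0,2.3],
    [-0.05,0,2.3],
    [-0.05,0,2.3],
    [-0.05,0,2.3],
    [-0.05,0,2.3]
  ],
  "fingers": [1,1,1,0.6,0.4,0.4,0.4,0.4],
  "squeeze": 20
}}

```text
time: 4.23
eef_pos: [0.4195, -0.3247, 0.1021]
orientation: [3.141, -0.0, 0.0]
wrist_force: [-0.6, 0.3, 1.0]
gripper_width: 0.0612
grasp_force: 0.0
```

Request:
{"op": "carry_out", "data": {
  "rotation": [
    [0,0,0],
    [0,0,0],
    [0,0,0],
    [0,0,0],
    [0,0,0],
    [0,0,0]
  ],
  "travel": [
    [0,0,0],
    [0,0,0],
    [0,0,0],
    [0,0,0],
    [0,0,0],
    [0,0,0]
  ],
  "fingers": [0.4,0.4,0.4,0.4,0.4,0.4]
}}

```text
time: 4.73
eef_pos: [0.4194, -0.3246, 0.1019]
orientation: [3.141, -0.0, 0.0]
wrist_force: [0.1, 1.4, 2.4]
gripper_width: 0.0435
grasp_force: 20.0
```

Request:
{"op": "carry_out", "data": {
  "rotation": [
    [0,0,0],
    [0,0,0],
    [0,0,0],
    [0,0,0],
    [0,0,0],
    [0,0,0],
    [0,0,0],
    [0,0,0]
  ],
  "travel": [
    [0,0,-1],
    [0,0,-3],
    [0,0,-6],
    [0,0,-10],
    [0,0,-14],
    [0,0,-18],
    [0,0,-20],
    [0,0,-20]
  ],
  "fingers": [0.4,0.4,0.4,0.4,0.4,0.4,0.4,0.4]
}}

```text
time: 5.4
eef_pos: [0.4212, -0.3264, 0.3094]
orientation: [3.133, -0.008, 0.0]
wrist_force: [0.2, -0.8, -0.3]
gripper_width: 0.0437
grasp_force: 20.0
```

Run:
```python
from h import *
st(); go([.552,.200,.31],1.743); go([.552,.200,.31],.172+np.pi/2-np.pi)
for c in ('top','side'):
    s=snap(c,c+'2.png')
    for q in ['port_mouth','thermo_dial','thermo_nut']: print(c,q,[(np.round(d['centre'],4).tolist(),round(d['conf'],2)) for d in manip.place_of(c,q)[:4]])
```

```text
{'time': 5.4, 'joint_pos': [-0.8074, -0.0548, 1.658, 0.0001, 1.5271, 0.7632], 'eef_pos': [0.4212, -0.3264, 0.3094], 'orientation': [3.1334, -0.0079, 0.0002], 'wrist_force': [0.1656, -0.7635, -0.2533], 'gripper_width': 0.0437, 'grasp_force': 19.9978}
travel cm [ 13.09 -52.64  -0.39] rot deg [ 7.400e-01  8.000e-02 -9.985e+01]
travel cm [ 13.09 -52.64  -0.39] rot deg [ 7.000e-02 -7.000e-01  8.016e+01]
top port_mouth [([0.5539, 0.2368, 0.157], 0.76)]
top thermo_dial [([0.502, -0.2245, 0.1446], 0.65), ([0.3325, -0.2476, 0.1493], 0.47)]
top thermo_nut [([0.5009, -0.228, 0.1124], 0.67)]
side port_mouth [([0.551, 0.2363, 0.1554], 0.72)]
side thermo_dial [([0.5009, -0.2236, 0.1446], 0.97), ([0.3307, -0.2507, 0.1465], 0.8), ([0.4157, -0.3183, 0.3172], 0.66), ([0.462, -0.3245, 0.0027], 0.62)]
side thermo_nut [([0.3323, -0.2478, 0.1164], 0.71), ([0.4186, -0.325, 0.2922], 0.66), ([0.4982, -0.227, 0.1149], 0.63), ([0.566, -0.4875, 0.0256], 0.3)]
```

Request:
{"op": "carry_out", "data": {
  "rotation": [
    [0,0,-7],
    [0,0,-14],
    [0,0,-21],
    [0,0,-28],
    [0,0,-35],
    [0,0,-42],
    [0,0,-49],
    [0,0,-56]
  ],
  "travel": [
    [0.7,-2,-0.3],
    [1.6,-6,-0.3],
    [2.4,-10,-0.3],
    [3.2,-14,-0.3],
    [4.5,-18,-0.3],
    [5.5,-22,-0.3],
    [6.5,-26,-0.3],
    [7.5,-30,-0.3]
  ],
  "fingers": [0.4,0.4,0.4,0.4,0.4,0.4,0.4,0.4]
}}

```text
time: 6.47
eef_pos: [0.494, -0.0224, 0.3041]
orientation: [-3.141, 0.0, 0.983]
wrist_force: [1.0, -0.7, -0.7]
gripper_width: 0.0431
grasp_force: 20.0
```

Run:
```python
from h import *
st(); go([.5606,.187,.31],1.743)
```

```text
{'time': 6.4667, 'joint_pos': [-0.205, -0.1387, 1.7453, -0.0, 1.5359, 0.3823], 'eef_pos': [0.494, -0.0224, 0.3041], 'orientation': [-3.1408, 0.0004, 0.9835], 'wrist_force': [1.0376, -0.6693, -0.6693], 'gripper_width': 0.0431, 'grasp_force': 19.9938}
travel cm [21.12 -6.06 -0.59] rot deg [ -0.05   0.   -43.52]
```

Request:
{"op": "carry_out", "data": {
  "rotation": [
    [0,0,-7],
    [0,0,-14],
    [0,0,-21],
    [0,0,-28],
    [0,0,-35],
    [0,0,-42],
    [0,0,-43.8],
    [0,0,-43.8]
  ],
  "travel": [
    [3,-1,-0.6],
    [6.5,-2,-0.6],
    [10,-3,-0.6],
    [14,-4,-0.6],
    [17,-5,-0.6],
    [20,-6,-0.6],
    [21.1,-6.1,-0.6],
    [21.1,-6.1,-0.6]
  ],
  "fingers": [0.4,0.4,0.4,0.4,0.4,0.4,0.4,0.4]
}}

```text
time: 7.13
eef_pos: [0.5616, 0.1868, 0.3093]
orientation: [-3.14, -0.0, 1.746]
wrist_force: [-0.5, -0.3, -0.7]
gripper_width: 0.0434
grasp_force: 20.0
```

Request:
{"op": "carry_out", "data": {
  "rotation": [
    [0,0,0],
    [0,0,0],
    [0,0,0]
  ],
  "travel": [
    [0,0,0],
    [0,0,0],
    [0,0,0]
  ],
  "fingers": [0.4,0.4,0.4]
}}

```text
time: 7.38
eef_pos: [0.5615, 0.183, 0.3107]
orientation: [-3.141, 0.0, 1.739]
wrist_force: [-0.6, 0.2, -1.1]
gripper_width: 0.0435
grasp_force: 20.0
```

Run:
```python
from h import *
st(); s=wrist('w3.png')
for q in ['port_mouth','lock_bar','knob','thermo_dial','thermo_nut']: print(q,[(np.round(d['centre'],4).tolist(),round(d['conf'],2)) for d in manip.place_of('wrist',q)[:4]])
P,Q=pose(); 
for z in (.08+.0,.084): print('tip expect',proj(s,Q.apply([0,0,z])+P))
print('port expect',proj(s,[.552,.236,.1555]))
```

```text
{'time': 7.3833, 'joint_pos': [0.1819, 0.096, 1.5023, -0.0004, 1.5437, 0.0136], 'eef_pos': [0.5615, 0.183, 0.3107], 'orientation': [-3.1413, 0.0004, 1.7391], 'wrist_force': [-0.5745, 0.1735, -1.1027], 'gripper_width': 0.0435, 'grasp_force': 19.999}
port_mouth [([0.5541, 0.2373, 0.1522], 0.91), ([0.5614, 0.1788, 0.3236], 0.21)]
lock_bar []
knob []
thermo_dial [([0.5636, 0.1777, 0.3288], 0.61)]
thermo_nut []
tip expect (np.float64(282.3066234091403), np.float64(212.79661274391174))
tip expect (np.float64(282.28801575695854), np.float64(211.09247114440421))
port expect (np.float64(280.9894283241645), np.float64(126.36314748703599))
```

View pics/w3.png

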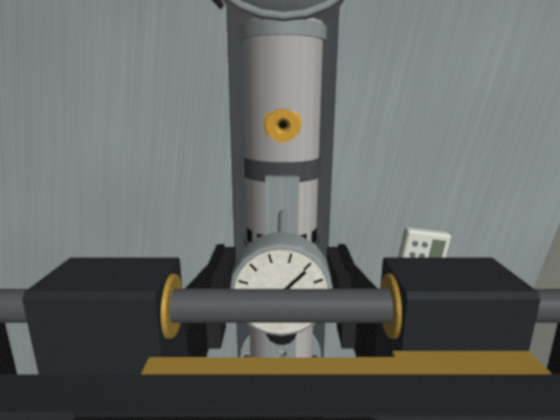

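The port bore is at about (283,125) and the stem tip at about (281,211), over the bar. I'll zoom in and segment the brass.

Run:
```python
from h import *
im=cv2.imread('pics/w3.png'); c=cv2.resize(im[95:255,225:340],None,fx=5,fy=5,interpolation=cv2.INTER_CUBIC)[:600*5]
c=cv2.resize(im[100:250,230:335],None,fx=4,fy=4,interpolation=cv2.INTER_CUBIC); cv2.imwrite('pics/c3.png',c)
P,Q=pose(); s=wrist()
hsv=cv2.cvtColor(im,cv2.COLOR_BGR2HSV)
m=cv2.inRange(hsv,(8,120,80),(35,255,255)); m[:90]=0;m[160:]=0;m[:,:250]=0;m[:,320:]=0
x,y,w,h=cv2.boundingRect(m); print('brass',x,y,w,h)
g=cv2.cvtColor(im,cv2.COLOR_BGR2GRAY); k=np.zeros_like(m); k[115:136,272:294]=255; k=((g<70)&(k>0)); ys,xs=np.nonzero(k); print('bore',xs.mean(),ys.mean(),len(xs))
# pose at w3
P0=np.array([.5615,.1830,.3107]);Q0=R.from_euler('xyz',[-3.1413,.0004,1.7391])
M=np.eye(4);M[:3,:3]=Q0.as_matrix();M[:3,3]=P0;s['world_from_camera']=M@np.array(s['hand_eye'])
print('bore',atz(s,xs.mean(),ys.mean(),.153)); print('brass bottom-width centre',atz(s,x+w/2-.5,y+w/2-.5,.155))
st()
```

```text
brass 264 109 37 33
bore 282.8888888888889 123.66666666666667 63
bore [0.55323199 0.2382758  0.153     ]
brass bottom-width centre [0.55292338 0.23555412 0.155     ]
{'time': 7.7333, 'joint_pos': [0.1834, 0.0965, 1.5013, -0.0, 1.5435, 0.013], 'eef_pos': [0.5617, 0.1841, 0.311], 'orientation': [3.1413, 0.0, 1.7412], 'wrist_force': [0.1614, -0.2347, -0.6964], 'gripper_width': 0.0429, 'grasp_force': 19.9991}
```

View pics/c3.png

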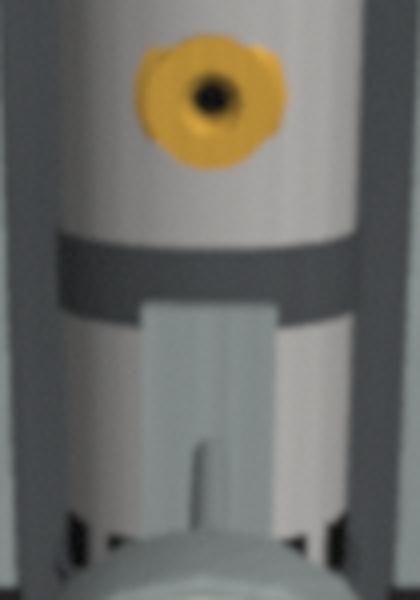

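Run:
```python
from h import *
s=manip.snapshot('wrist'); st()
P0=np.array([.5615,.1830,.3107]);Q0=R.from_euler('xyz',[-3.1413,.0004,1.7391])
s['world_from_camera']=np.array(s['hand_eye'])
tip=atz(s,280.9,213.4,.084); port=atz(s,282.9,124.7,P0[2]-.155)
print('tip tool',tip,'port tool',port,'diff',port-tip)
print('port world',P0+Q0.apply(port))
T=P0+Q0.apply([port[0]-tip[0],port[1]-tip[1],0]); print('TCP xy goal',T)
pv=P0+Q0.apply(port); go([T[0],T[1],.31],1.743);
```

```text
{'time': 7.7833, 'joint_pos': [0.1836, 0.0966, 1.5012, -0.0, 1.5435, 0.013], 'eef_pos': [0.5617, 0.1842, 0.3109], 'orientation': [3.1413, 0.0, 1.7414], 'wrist_force': [0.2461, -0.3935, -0.9714], 'gripper_width': 0.0436, 'grasp_force': 19.9989}
tip tool [-0.00087317 -0.00058747  0.084     ] port tool [0.05521402 0.00115334 0.1557    ] diff [0.05608719 0.00174081 0.0717    ]
port world [0.55335364 0.23755803 0.1549776 ]
TCP xy goal [0.55382103 0.2385863  0.31067706]
travel cm [5.49 0.15 0.09] rot deg [ 0.02  0.   -0.09]
```

Request:
{"op": "carry_out", "data": {
  "rotation": [
    [0,0,0],
    [0,0,0],
    [0,0,0],
    [0,0,0],
    [0,0,0],
    [0,0,0],
    [0,0,0],
    [0,0,0]
  ],
  "travel": [
    [2,0.05,0],
    [4,0.1,0],
    [5.4,0.15,0],
    [5.4,0.15,2],
    [5.4,0.15,4],
    [5.4,0.15,5.7],
    [5.4,0.15,5.7],
    [5.4,0.15,5.7]
  ],
  "fingers": [0.4,0.4,0.4,0.4,0.4,0.4,0.4,0.4]
}}

```text
time: 8.45
eef_pos: [0.5532, 0.238, 0.2528]
orientation: [-3.139, 0.0, 1.742]
wrist_force: [-0.6, 0.6, 0.3]
gripper_width: 0.0435
grasp_force: 20.0
```

Run:
```python
from h import *
s1=wrist('w4.png'); s2=snap('side','side4.png'); st()
a=cv2.imread('pics/w4.png')[130:280,210:360]; u,v=map(int,proj(s2,[.5534,.2376,.17])); b=cv2.imread('pics/side4.png')[v-40:v+35,u-37:u+38]
cv2.imwrite('pics/c4.png',np.hstack([cv2.resize(a,(390,390),interpolation=2),cv2.resize(b,(390,390),interpolation=2)]))
go([.5535,.2384,.25],1.743)
```

```text
{'time': 8.55, 'joint_pos': [0.2752, 0.1486, 1.5472, -0.0001, 1.4439, 0.1039], 'eef_pos': [0.5546, 0.2382, 0.2552], 'orientation': [3.1397, -0.0001, 1.7421], 'wrist_force': [-0.0363, 0.4338, -1.065], 'gripper_width': 0.0434, 'grasp_force': 19.9988}
travel cm [ 0.04 -0.11  0.52] rot deg [ 0.11 -0.01 -0.05]
```

View pics/c4.png

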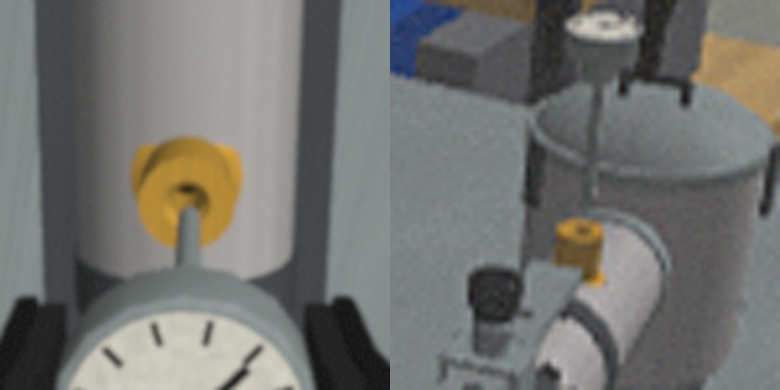

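Run:
```python
from h import *
ss=snap('side','side5.png'); s=wrist('w5.png')
for i in range(4): st() if i==0 else print(pose()[0]); snap('top')
print(pose()[0])
W=s['world_from_camera']
print('wrist world: mouth',atz(s,282.3,205.8,.155),'tip',atz(s,281.9,214,pose()[0][2]-.084))
u,v=map(int,proj(ss,[.5534,.2376,.17])); f=lambda x,y:(u-37+x/5.2-.4,v-40+y/5.2-.4)
print('side: mouth',atz(ss,*f(193,231),.155),'tip',atz(ss,*f(203,192),pose()[0][2]-.085), f(193,231))
print('proj tip expected',proj(ss,[.5534,.2376,.168]),'seen',f(203,194),'mouth exp',proj(ss,[.5534,.2376,.155]))
```

```text
{'time': 8.65, 'joint_pos': [0.275, 0.148, 1.547, -0.0, 1.4437, 0.1039], 'eef_pos': [0.5548, 0.2382, 0.2557], 'orientation': [3.1387, -0.0003, 1.742], 'wrist_force': [0.7168, -0.0608, -0.4205], 'gripper_width': 0.0435, 'grasp_force': 19.9989}
[0.55475244 0.23816457 0.25552007]
[0.55460519 0.2381231  0.25526083]
[0.55448609 0.23806933 0.25497298]
[0.55431618 0.23806121 0.25468467]
wrist world: mouth [0.55550872 0.23824177 0.155     ] tip [0.55537894 0.23674192 0.17068467]
side: mouth [0.55212791 0.24146335 0.155     ] tip [0.54597421 0.26467508 0.16968467] (350.71538461538466, 162.0230769230769)
proj tip expected (np.float64(350.99623871014074), np.float64(158.66342040540337)) seen (352.63846153846157, 154.90769230769232) mouth exp (np.float64(350.5493287400751), np.float64(162.57514053972812))
```

Request:
{"op": "carry_out", "data": {
  "rotation": [
    [0,0,0],
    [0,0,0],
    [0,0,0],
    [0,0,0],
    [0,0,0],
    [0,0,0],
    [0,0,0]
  ],
  "travel": [
    [0.1,0,0],
    [0.1,0,0.5],
    [0.1,0,1],
    [0.1,0,1.5],
    [0.1,0,2],
    [0.1,0,2.3],
    [0.1,0,2.3]
  ],
  "fingers": [0.4,0.4,0.4,0.4,0.4,0.4,0.4]
}}

```text
time: 9.43
eef_pos: [0.5531, 0.2388, 0.2293]
orientation: [-3.139, 0.0, 1.742]
wrist_force: [-0.1, 0.5, -1.1]
gripper_width: 0.0431
grasp_force: 20.0
```

Run:
```python
from h import *
s1=wrist('w6.png'); st()
a=cv2.imread('pics/w6.png')[130:330,180:380]; cv2.imwrite('pics/c6.png',cv2.resize(a,(560,560),interpolation=2))
```

```text
{'time': 9.4833, 'joint_pos': [0.2767, 0.1639, 1.5773, 0.0, 1.4017, 0.1055], 'eef_pos': [0.5534, 0.2389, 0.23], 'orientation': [-3.1403, 0.0001, 1.742], 'wrist_force': [-0.464, -0.209, -0.0715], 'gripper_width': 0.0433, 'grasp_force': 19.9987}
```

View pics/c6.png

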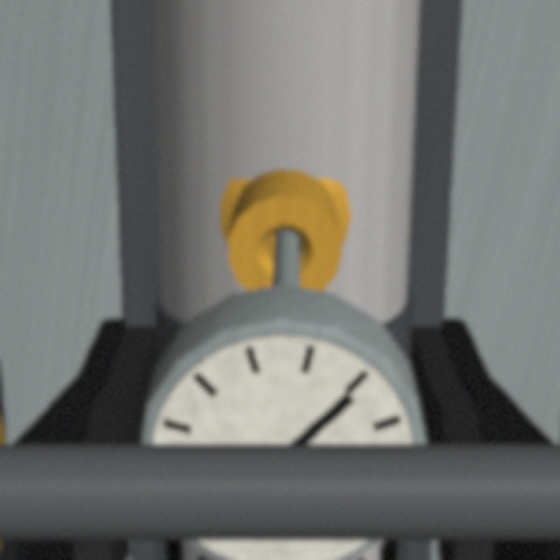

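The stem is entering the bore, at (287,240) in the crop, and there's no contact force. I'll keep lowering.

Request:
{"op": "carry_out", "data": {
  "rotation": [
    [0,0,0],
    [0,0,0],
    [0,0,0],
    [0,0,0],
    [0,0,0],
    [0,0,0],
    [0,0,0],
    [0,0,0]
  ],
  "travel": [
    [0,0,1],
    [0,0,2],
    [0,0,3],
    [0,0,4],
    [0,0,5],
    [0,0,5.6],
    [0,0,6],
    [0,0,6]
  ],
  "fingers": [0.4,0.4,0.4,0.4,0.4,0.4,0.4,0.4]
}}

```text
time: 10.15
eef_pos: [0.5532, 0.2388, 0.1693]
orientation: [-3.14, 0.0, 1.742]
wrist_force: [-0.1, 0.5, -1.6]
gripper_width: 0.0433
grasp_force: 20.0
```

Request:
{"op": "carry_out", "data": {
  "rotation": [
    [0,0,0],
    [0,0,0],
    [0,0,0],
    [0,0,0],
    [0,0,0]
  ],
  "travel": [
    [0,0,0.1],
    [0,0,0.2],
    [0,0,0.3],
    [0,0,0.4],
    [0,0,0.4]
  ],
  "fingers": [0.4,0.4,0.4,0.4,0.4]
}}

```text
time: 10.57
eef_pos: [0.5539, 0.239, 0.1669]
orientation: [3.141, -0.0, 1.742]
wrist_force: [-0.2, 0.0, -0.9]
gripper_width: 0.0432
grasp_force: 20.0
```

Request:
{"op": "carry_out", "data": {
  "rotation": [
    [0,0,0],
    [0,0,0],
    [0,0,0],
    [0,0,0],
    [0,0,0],
    [0,0,0]
  ],
  "travel": [
    [0,0,0.1],
    [0,0,0.2],
    [0,0,0.3],
    [0,0,0.3],
    [0,0,0.3],
    [0,0,0.3]
  ],
  "fingers": [0.4,0.4,0.4,0.4,0.4,0.4]
}}

```text
time: 11.07
eef_pos: [0.5538, 0.239, 0.1638]
orientation: [3.142, -0.0, 1.742]
wrist_force: [0.1, 0.3, -1.2]
gripper_width: 0.0433
grasp_force: 20.0
```

Request:
{"op": "carry_out", "data": {
  "rotation": [
    [0,0,0],
    [0,0,0],
    [0,0,0],
    [0,0,0]
  ],
  "travel": [
    [0,0,0.1],
    [0,0,0.15],
    [0,0,0.15],
    [0,0,0.15]
  ],
  "fingers": [0.4,0.4,0.4,0.4]
}}

```text
time: 11.4
eef_pos: [0.5538, 0.239, 0.1623]
orientation: [3.142, -0.0, 1.742]
wrist_force: [-0.7, -0.2, -1.6]
gripper_width: 0.0435
grasp_force: 20.0
```

Request:
{"op": "carry_out", "data": {
  "rotation": [
    [0,0,0],
    [0,0,0],
    [0,0,0],
    [0,0,0]
  ],
  "travel": [
    [0,0,0.1],
    [0,0,0.1],
    [0,0,0.1],
    [0,0,0.1]
  ],
  "fingers": [0.4,0.4,0.4,0.4]
}}

```text
time: 11.73
eef_pos: [0.5539, 0.2391, 0.1622]
orientation: [3.141, -0.0, 1.742]
wrist_force: [-3.6, -0.5, 6.0]
gripper_width: 0.0434
grasp_force: 20.0
```

Request:
{"op": "carry_out", "data": {
  "rotation": [
    [0,0,0],
    [0,0,0],
    [0,0,0],
    [0,0,0]
  ],
  "travel": [
    [0,0,0.1],
    [0,0,0.1],
    [0,0,0.1],
    [0,0,0.1]
  ],
  "fingers": [0.4,0.4,0.4,0.4]
}}

```text
time: 12.07
eef_pos: [0.5539, 0.2391, 0.1621]
orientation: [3.141, -0.0, 1.742]
wrist_force: [-4.8, -1.1, 9.7]
gripper_width: 0.0435
grasp_force: 20.0
```

The nut is seated: contact at TCP z 0.162, as expected. I'll ease the push, open the fingers and go up.

Request:
{"op": "carry_out", "data": {
  "rotation": [
    [0,0,0],
    [0,0,0],
    [0,0,0],
    [0,0,0],
    [0,0,0],
    [0,0,0],
    [0,0,0],
    [0,0,0]
  ],
  "travel": [
    [0,0,-0.1],
    [0,0,-0.1],
    [0,0,-0.1],
    [0,0,-0.1],
    [0,0,-0.1],
    [0,0,-0.1],
    [0,0,-0.1],
    [0,0,-0.1]
  ],
  "fingers": [0.4,0.6,0.8,0.8,0.8,0.8,0.8,0.8]
}}

```text
time: 12.73
eef_pos: [0.5537, 0.239, 0.1611]
orientation: [-3.141, -0.0, 1.742]
wrist_force: [1.1, 0.4, 0.2]
gripper_width: 0.0691
grasp_force: 0.0
```

Request:
{"op": "carry_out", "data": {
  "rotation": [
    [0,0,0],
    [0,0,0],
    [0,0,0],
    [0,0,0],
    [0,0,0],
    [0,0,0],
    [0,0,0],
    [0,0,0]
  ],
  "travel": [
    [0,0,-1],
    [0,0,-3],
    [0,0,-6],
    [0,0,-9],
    [-3,0,-11],
    [-7,0,-12],
    [-10,0,-12],
    [-10,0,-12]
  ],
  "fingers": [0.8,0.8,0.8,0.8,0.8,0.8,0.8,0.8]
}}

```text
time: 13.4
eef_pos: [0.5725, 0.1357, 0.2837]
orientation: [3.138, 0.003, 1.738]
wrist_force: [0.6, -0.5, -0.5]
gripper_width: 0.0702
grasp_force: 0.0
```

Run:
```python
from h import *
st()
for c in ('wrist','side','top'):
    s=wrist('w7.png') if c=='wrist' else snap(c,c+'7.png')
    for q in ['thermo_dial','thermo_nut','knob','lock_bar']: print(c,q,[(np.round(d['centre'],4).tolist(),round(d['conf'],2)) for d in manip.place_of(c,q)[:4] if d['centre'][1]>-.1])
```

```text
{'time': 13.4, 'joint_pos': [0.1003, 0.097, 1.5507, -0.0026, 1.4902, -0.0666], 'eef_pos': [0.5725, 0.1357, 0.2837], 'orientation': [3.1381, 0.0028, 1.7379], 'wrist_force': [0.6457, -0.4845, -0.4559], 'gripper_width': 0.0702, 'grasp_force': 0.0}
wrist thermo_dial [([0.5564, 0.237, 0.1763], 0.82)]
wrist thermo_nut []
wrist knob [([0.5813, 0.0712, 0.1925], 0.88), ([0.7738, 0.0903, 0.0093], 0.26)]
wrist lock_bar []
side thermo_dial [([0.5544, 0.2364, 0.1752], 0.67)]
side thermo_nut [([0.5572, 0.2352, 0.1587], 0.54)]
side knob [([0.5817, 0.0681, 0.1922], 0.56)]
side lock_bar [([0.5798, 0.0693, 0.1436], 0.71)]
top thermo_dial [([0.5611, 0.2396, 0.1779], 0.55)]
top thermo_nut [([0.5559, 0.2383, 0.1527], 0.4)]
top knob [([0.5839, 0.0642, 0.1849], 0.5), ([0.579, 0.0662, 0.1458], 0.34)]
top lock_bar [([0.5818, 0.0688, 0.1446], 0.56), ([0.7772, 0.0921, 0.005], 0.16)]
```

View pics/w7.png

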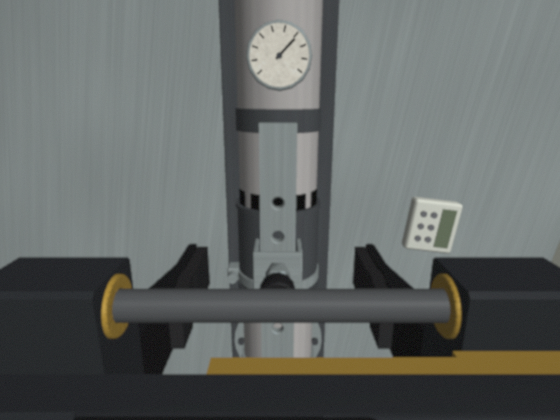

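The thermometer is seated in the port, with its dial at (279,55). The knob is at (277,285) and the bar holes at (278,202) and (278,236). Next I'll compute the knob and bar geometry.

Run:
```python
from h import *
s=wrist(); st()
im=s['image']; g=cv2.cvtColor(im,cv2.COLOR_RGB2GRAY)
def dark(x0,x1,y0,y1,t=70):
    ys,xs=np.nonzero(g[y0:y1,x0:x1]<t); return xs.mean()+x0,ys.mean()+y0,len(xs)
a=dark(268,289,192,212); b=dark(268,289,228,246); print(a,b)
A=atz(s,a[0],a[1],.151);B=atz(s,b[0],b[1],.151); d=A-B; u=d/np.linalg.norm(d); print(A,B,np.linalg.norm(d),'yaw',np.arctan2(-u[0],u[1]))
e=np.array([-np.sin(.172),np.cos(.172),0]); print('knob from holes',A-.06*e,B-.03*e)
go([*((A-.06*e+B-.03*e)/2)[:2],.20],1.743)
```

```text
{'time': 14.2, 'joint_pos': [0.1073, 0.0996, 1.5525, -0.0, 1.4895, -0.064], 'eef_pos': [0.5708, 0.1405, 0.2813], 'orientation': [-3.1415, 0.0, 1.7422], 'wrist_force': [-0.0832, -0.2904, 0.0443], 'gripper_width': 0.0699, 'grasp_force': 0.0}
(np.float64(279.4590163934426), np.float64(208.27868852459017), 61) (np.float64(278.7), np.float64(241.8), 20)
[0.57085228 0.12958427 0.151     ] [0.5752503  0.10012787 0.151     ] 0.029782912232117698 yaw 0.14821132850722796
knob from holes [0.58112147 0.0704696  0.151     ] [0.5803849  0.07057054 0.151     ]
travel cm [-7.07 -0.21  8.13] rot deg [-0.    0.   -0.05]
```

Request:
{"op": "carry_out", "data": {
  "rotation": [
    [0,0,0],
    [0,0,0],
    [0,0,0],
    [0,0,0],
    [0,0,0],
    [0,0,0],
    [0,0,0],
    [0,0,0]
  ],
  "travel": [
    [-3,-0.1,0],
    [-6,-0.2,2],
    [-7.1,-0.2,5],
    [-7.1,-0.2,8],
    [-7.1,-0.2,9.8],
    [-7.1,-0.2,10.6],
    [-7.1,-0.2,10.6],
    [-7.1,-0.2,10.6]
  ],
  "fingers": [0.8,0.8,0.8,0.8,0.8,0.8,0.8,0.8]
}}

```text
time: 14.87
eef_pos: [0.5813, 0.0703, 0.176]
orientation: [3.141, 0.0, 1.742]
wrist_force: [-0.1, -0.1, 0.7]
gripper_width: 0.0697
grasp_force: 0.0
```

Run:
```python
from h import *
st(); go([.581,.0703,.174],1.743)
s=wrist()
for c in ('wrist',): print([(np.round(d['centre'],4).tolist(),round(d['conf'],2)) for d in manip.place_of(c,'knob')[:3]])
```

```text
{'time': 14.8667, 'joint_pos': [-0.0144, 0.1633, 1.6814, 0.0, 1.2964, -0.1857], 'eef_pos': [0.5813, 0.0703, 0.176], 'orientation': [3.1411, 0.0001, 1.7422], 'wrist_force': [-0.0901, -0.0713, 0.7021], 'gripper_width': 0.0697, 'grasp_force': 0.0}
travel cm [ 0.01 -0.03  0.2 ] rot deg [ 0.03  0.   -0.05]
[([0.5798, 0.0686, 0.1933], 0.72)]
```

Request:
{"op": "carry_out", "data": {
  "rotation": [
    [0,0,0],
    [0,0,0],
    [0,0,0],
    [0,0,0],
    [0,0,0],
    [0,0,0],
    [0,0,0],
    [0,0,0]
  ],
  "travel": [
    [0,0,0.2],
    [0,0,0.2],
    [0,0,0.2],
    [0,0,0.2],
    [0,0,0.2],
    [0,0,0.2],
    [0,0,0.2],
    [0,0,0.2]
  ],
  "fingers": [0.6,0.4,0.2,0.2,0.2,0.2,0.2,0.2],
  "squeeze": 35
}}

```text
time: 15.63
eef_pos: [0.5809, 0.0702, 0.1733]
orientation: [-3.141, -0.0, 1.742]
wrist_force: [-0.9, -0.5, -0.2]
gripper_width: 0.0262
grasp_force: 35.0
```

Request:
{"op": "carry_out", "data": {
  "rotation": [
    [0,0,0],
    [0,0,0],
    [0,0,0],
    [0,0,0]
  ],
  "travel": [
    [0,0,0],
    [0,0,0],
    [0,0,0],
    [0,0,0]
  ],
  "fingers": [0.2,0.2,0.2,0.2]
}}

```text
time: 15.97
eef_pos: [0.5809, 0.0701, 0.1733]
orientation: [-3.142, 0.0, 1.742]
wrist_force: [-0.8, 0.3, -0.0]
gripper_width: 0.0261
grasp_force: 35.0
```

Request:
{"op": "carry_out", "data": {
  "rotation": [
    [0,0,0],
    [0,0,0],
    [0,0,0],
    [0,0,0],
    [0,0,0],
    [0,0,0],
    [0,0,0]
  ],
  "travel": [
    [0,0,-0.2],
    [0,0,-0.4],
    [0,0,-0.6],
    [0,0,-0.8],
    [0,0,-1.0],
    [0,0,-1.0],
    [0,0,-1.0]
  ],
  "fingers": [0.2,0.2,0.2,0.2,0.2,0.2,0.2]
}}

```text
time: 16.55
eef_pos: [0.5808, 0.0701, 0.183]
orientation: [-3.141, -0.0, 1.742]
wrist_force: [3.9, 0.3, -8.4]
gripper_width: 0.0262
grasp_force: 35.0
```

Run:
```python
from h import *
st(); s=wrist('w8.png'); s2=snap('side','side8.png')
for c in ('wrist','side'): print([(np.round(d['centre'],4).tolist(),round(d['conf'],2)) for d in manip.place_of(c,'knob')[:3]])
st()
u,v=map(int,proj(s2,[.581,.07,.18])); b=cv2.imread('pics/side8.png')[v-50:v+50,u-50:u+50]; a=cv2.imread('pics/w8.png')[180:380,180:380]
cv2.imwrite('pics/c8.png',np.hstack([cv2.resize(a,(400,400),interpolation=2),cv2.resize(b,(400,400),interpolation=2)]))
```

```text
{'time': 16.55, 'joint_pos': [-0.0146, 0.1567, 1.6752, -0.0, 1.3101, -0.1858], 'eef_pos': [0.5808, 0.0701, 0.183], 'orientation': [-3.1412, -0.0, 1.742], 'wrist_force': [3.9109, 0.2638, -8.4309], 'gripper_width': 0.0262, 'grasp_force': 34.9982}
[([0.5806, 0.0695, 0.2021], 0.77)]
[([0.5826, 0.0716, 0.2015], 0.68)]
{'time': 16.75, 'joint_pos': [-0.0146, 0.1567, 1.6752, -0.0, 1.3101, -0.1858], 'eef_pos': [0.5808, 0.0701, 0.183], 'orientation': [-3.1412, -0.0, 1.742], 'wrist_force': [4.1096, -0.0445, -9.6486], 'gripper_width': 0.0265, 'grasp_force': 34.9983}
```

Request:
{"op": "carry_out", "data": {
  "rotation": [
    [0,0,0],
    [0,0,0],
    [0,0,0],
    [0,0,0],
    [0,0,0],
    [0,0,0],
    [0,0,0],
    [0,0,0]
  ],
  "travel": [
    [-0.4,0,0],
    [-0.9,0,0],
    [-1.4,0,0],
    [-1.9,0,0],
    [-2.4,0,0],
    [-2.8,0,0],
    [-3.0,0,0],
    [-3.0,0,0]
  ],
  "fingers": [0.2,0.2,0.2,0.2,0.2,0.2,0.2,0.2]
}}

```text
time: 17.42
eef_pos: [0.5858, 0.0395, 0.1831]
orientation: [-3.141, 0.001, 1.741]
wrist_force: [2.4, -0.9, -9.1]
gripper_width: 0.0265
grasp_force: 35.0
```

Run:
```python
from h import *
for c in ('wrist','side'):
    snap(c); print([(np.round(d['centre'],4).tolist(),round(d['conf'],2)) for d in manip.place_of(c,'knob')[:3]])
st(); e=np.array([-np.sin(.171),np.cos(.171)]); d=pose()[0][:2]-np.array([.5808,.0701]); print('along',d@e,'lat',d@np.array([e[1],-e[0]]))
```

```text
[([0.5835, 0.0402, 0.2053], 0.76)]
[([0.5884, 0.0396, 0.2035], 0.62), ([0.7744, 0.0918, 0.0089], 0.25)]
{'time': 17.6167, 'joint_pos': [-0.0655, 0.1618, 1.6691, -0.0012, 1.3112, -0.2362], 'eef_pos': [0.5858, 0.0399, 0.1832], 'orientation': [-3.1408, 0.001, 1.7418], 'wrist_force': [0.3891, -2.504, -9.7715], 'gripper_width': 0.0261, 'grasp_force': 34.9982}
along -0.030596550775720224 lat -0.00019721370141004675
```

Request:
{"op": "carry_out", "data": {
  "rotation": [
    [0,0,0],
    [0,0,0],
    [0,0,0],
    [0,0,0],
    [0,0,0],
    [0,0,0],
    [0,0,0],
    [0,0,0]
  ],
  "travel": [
    [0,0,0.1],
    [0,0,0.25],
    [0,0,0.4],
    [0,0,0.55],
    [0,0,0.7],
    [0,0,0.85],
    [0,0,0.95],
    [0,0,0.95]
  ],
  "fingers": [0.2,0.2,0.2,0.2,0.2,0.2,0.2,0.2]
}}

```text
time: 18.28
eef_pos: [0.5858, 0.0406, 0.1736]
orientation: [-3.141, -0.0, 1.742]
wrist_force: [-3.3, -2.7, -6.4]
gripper_width: 0.0265
grasp_force: 35.0
```

Request:
{"op": "carry_out", "data": {
  "rotation": [
    [0,0,0],
    [0,0,0],
    [0,0,0],
    [0,0,0]
  ],
  "travel": [
    [0,0,0.05],
    [0,0,0.1],
    [0,0,0.1],
    [0,0,0.1]
  ],
  "fingers": [0.2,0.2,0.2,0.2]
}}

```text
time: 18.62
eef_pos: [0.5858, 0.0406, 0.1733]
orientation: [-3.141, 0.0, 1.742]
wrist_force: [-4.7, -2.5, -3.1]
gripper_width: 0.0263
grasp_force: 35.0
```

Run:
```python
from h import *
st()
for c in ('wrist','side'):
    s=wrist('w9.png') if c=='wrist' else snap(c,'side9.png'); print([(np.round(d['centre'],4).tolist(),round(d['conf'],2)) for d in manip.place_of(c,'knob')[:3]])
st()
u,v=map(int,proj(s,[.585,.045,.18])); b=cv2.imread('pics/side9.png')[v-60:v+40,u-50:u+50]; a=cv2.imread('pics/w9.png')[80:380,130:430]
cv2.imwrite('pics/c9.png',np.hstack([cv2.resize(a,(400,400),interpolation=2),cv2.resize(b,(400,400),interpolation=2)]))
```

```text
{'time': 18.6167, 'joint_pos': [-0.065, 0.1704, 1.6785, -0.0001, 1.293, -0.2363], 'eef_pos': [0.5858, 0.0406, 0.1733], 'orientation': [-3.1413, 0.0, 1.7421], 'wrist_force': [-4.7281, -2.5295, -3.053], 'gripper_width': 0.0263, 'grasp_force': 34.9994}
[([0.5862, 0.0402, 0.1941], 0.73)]
[([0.5866, 0.043, 0.1912], 0.41)]
{'time': 18.8167, 'joint_pos': [-0.065, 0.1704, 1.6785, -0.0001, 1.293, -0.2362], 'eef_pos': [0.5858, 0.0406, 0.1733], 'orientation': [-3.1412, 0.0, 1.742], 'wrist_force': [-4.8463, -2.4591, -2.3088], 'gripper_width': 0.0262, 'grasp_force': 34.9994}
```

Request:
{"op": "carry_out", "data": {
  "rotation": [
    [0,0,0],
    [0,0,0],
    [0,0,0],
    [0,0,0]
  ],
  "travel": [
    [0,0,0.05],
    [0,0,0.1],
    [0,0,0.1],
    [0,0,0.1]
  ],
  "fingers": [0.2,0.2,0.2,0.2]
}}

```text
time: 19.15
eef_pos: [0.5859, 0.0406, 0.1733]
orientation: [3.142, 0.0, 1.742]
wrist_force: [-7.1, -2.7, 2.4]
gripper_width: 0.0262
grasp_force: 35.0
```

View pics/c9.png

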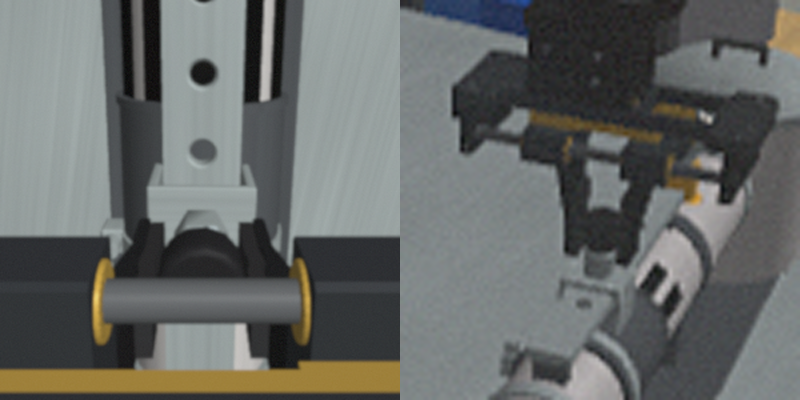

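The knob is back at home height (TCP z 0.1733) on a hard stop, 30 mm further along. The view shows three free bar holes towards the thermometer: (203,0), (203,72) and (203,152). I'll hand it in.

```bash
python3 -c "
from h import *
snap('top');print([(np.round(d['centre'],3).tolist(),round(d['conf'],2)) for d in manip.place_of('top','thermo_dial')[:4]])
st();print(manip.sign_off())"
```

```text
[([0.501, -0.227, 0.147], 0.97), ([0.334, -0.249, 0.148], 0.81), ([0.56, 0.236, 0.179], 0.59)]
{'time': 19.25, 'joint_pos': [-0.065, 0.1704, 1.6787, -0.0002, 1.2925, -0.2363], 'eef_pos': [0.5859, 0.0406, 0.1733], 'orientation': [-3.1416, 0.0002, 1.7422], 'wrist_force': [-7.2621, -3.3929, 1.2193], 'gripper_width': 0.0265, 'grasp_force': 35.0003}
the job is handed in; nothing more can be done
None
```

The job is handed in at 19.3 s (limit 64 s): the thermometer is seated in the port and released, the sleeve is one hole further from it with the pin home, and the gripper still holds the knob; the trier, bowl, jar and timer weren't touched.

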